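# Set and clamp the slotted end stop of a drilling jig

## Task

Set the end stop of the drilling jig: slide the slotted angle stop along until its upright face is in line with the pencil line on the masking tape. Then fetch the box key from its wooden block, seat it on the square-headed clamp screw and, turning the screw only with the key, tighten it clockwise hard up to its stop (about a full turn, so let the key stand and re-grip it as you need). Put the key back upright in its block, with the stop still on the line and the tray, heat gun, tape roll and cup left where they are.

Things in the scene. Friction and masses are not known exactly. Their poses are not given: they have to be found in the camera images.
- stop_face (a point): Middle of the stop's upright face (the side away from its foot), at its top edge 78 mm above the bench. +y points out of the face, along the slide, towards the V-block. The stop is a steel angle bracket that only slides along y, with about 4 N of drag, and stays where it is left. Its flat foot (90 wide, 160 long, 8 mm thick, two slots along the slide) lies on the jig's base plate behind the face
- flange (a point): Middle of the top edge of the stop's upright flange, the part to take from above or push: 90 mm wide (x), 10 mm thick (y, the face is 5 mm to +y of this point), standing 55 mm above the foot. Behind it (-y) is a small gusset at each end only; the middle 70 mm is free for fingers
- stop (a joint): How far the stop has slid from its rear end position, m, 0 to 0.09; grows as the stop moves towards the V-block (its +y)
- mark: The mark: a dark pencil line on a 36 x 30 mm piece of beige masking tape, flat on the base plate on the robot's side of the stop. Origin at the middle of the line; the line runs along x; y is the slide direction, as the stop's. The stop is set when its upright face has the same y as the line. The line always lies on the V-block side of where the stop starts
- jig: The drilling jig, fixed to the bench: aluminium base plate 150 (x) by 390 (y) by 15 mm with a V-block under a bushing arm (118 mm high in all) at y = 130 to 190 mm. Origin on the bench in the plate's centre line. Clamp screw at x -7, y -40 mm; beyond it, in the far slot at x 37, y -40, a low round-headed guide screw that is not turned
- screw_seat (a point): On the axis of the clamp screw (in the stop's near slot), on top of its round 44 mm washer, 27 mm above the bench: here the key's foot comes to rest. The screw's square head, 20 x 20 mm, stands 16 mm above this point; x and y are square to its sides and turn with it. The screw stays in place when the stop slides
- screw (a joint): Turn of the clamp screw, rad: 0 loose, grows clockwise seen from above, 6.4 fully tight at its hard stop. It starts at 0.2 to 0.6, stays where it is left and takes about 0.15 N m to turn
- key: The box key, like a stubby nut driver, 122 mm high, 0.3 kg. Origin at the centre of its foot, z up, x and y square to its sides. Square steel socket at the foot: 32 x 32 mm outside, opening 23 mm square and 20 mm deep, so about 0.16 rad of play either way on the screw head. It stands by itself in its block, and on the screw with the foot flat on the washer
- key_handle (a point): Centre of the key's handle, 89 mm above the foot: square, black, 32 x 32 mm, from 56 to 122 mm above the foot, its sides parallel to those of the socket, so that either pair of faces can be gripped. After tightening hard, the key can bind on the head until it is eased back anticlockwise a little (up to its play)
- block_hole (a point): The key's wooden block, fixed, 84 x 84 mm and 40 mm high, with a round hole 50 mm across and 28 mm deep in which the key stands at any turn. This point is at the centre of the hole's floor, 12 mm above the bench
- tray: Bystander: blue plastic tray 100 x 160 mm, 40 mm high, with three aluminium tubes. Origin under its centre. Tray and key block may be on either side
- heatgun: Bystander: blue cordless heat gun standing on its back end, nozzle up, 220 mm high, 72 mm across the barrel with a handle to its +x reaching 170 mm. Origin under the barrel
- tape: Bystander: roll of masking tape lying flat, 100 mm across, 24 mm high. Origin under its centre
- cup: Bystander: clear plastic cup, 84 mm across, 60 mm high. Origin under its centre
Mind the look-alikes: they are no part of the job. What is meant by the key is not pink, and is the smaller of those in its own colour.

How it is judged:
On the way, in this order (a step that is already met when the one before it is completed fails the run):
1. the stop's face is on the pencil line (within 3 mm) and at rest, the screw still loose (y of stop_face in the frame of mark between -0.003 and 0.003 m and velocity of joint stop between -0.005 and 0.005 m/s and value of joint screw below 1 rad), for 0.2 s.
2. the key is seated on the clamp screw, foot on the washer (distance between key and screw_seat below 0.007 m and angle between key's own z axis and vertical below 0.1 rad), for 0.2 s.
3. the screw is tight with the stop still on the line (value of joint screw above 6.1 rad and y of stop_face in the frame of mark between -0.003 and 0.003 m), for 0.1 s.
At the end, for the whole second after the job is handed in: The stop's upright face is within 3 mm of the pencil line, the clamp screw is tight (turned past 6.1 of 6.4 rad), and the key stands upright, at rest and let go, on the floor of the hole in its block (all of step 3 and distance between key and block_hole below 0.012 m and angle between key's own z axis and vertical below 0.1 rad and linear speed of key below 0.02 m/s); the robot touches nothing.
It fails at once if the screw is turned other than with the key seated on it (velocity of joint screw above 0.5 rad/s and distance between key and screw_seat above 0.015 m).
It fails at once if a bystander (tray, heat gun, tape roll, cup) is moved more than 20 mm (distance of any of tray, heatgun, tape, cup from where it was at the start of the episode above 0.02 m).
It also fails if it takes over 72 s, if anything falls off the work surface, if the arm or the gripper's body presses on something with over 40 N, if the wrist force passes 120 N, or if a joint passes its speed limit or range.

## Robot

A 6-joint arm with a two-finger parallel gripper is mounted at the origin on the work surface. World frame = base frame: x ahead of the robot, y to its left, z up, the work surface at z = 0. Lengths are in m, angles in rad, forces in N, time in s.
With the tool pointing down it reaches from about 0.3 to 0.875 m from the base axis. Payload 6.4 kg.
Tool frame: the origin (TCP) lies midway between the tips of the shut fingers; the grasp point (between the pads) lies 19 mm behind it; x points along the fingers, y is the direction in which the jaws open and shut, and the axes are right-handed (so a half turn about x gives the same grasp; the last joint's range is limited). The gripper opens to 85 mm and grips with 20 to 120 N. Pads are 22 mm wide; open, the fingers measure 114 mm over their backs; the gripper's body (76 mm by 85 mm) begins 54 mm behind the grasp point. The pads swing forward as they close: fully open they stand 13 mm farther back than shut.
Start: joints at [-1.394, 0.181, 1.607, -0, 1.354, -0.206], TCP at [0.215, -0.533, 0.231] pointing down, gripper open.
Joint ranges: [-2.99, 2.99], [-0.89, 2.07], [0.3, 2.58], [-1.14, 4.28], [0, 2.63], [-3.12, 3.12]. Speed limits (rad/s): [2.57, 2.57, 3.01, 3.14, 3.14, 3.14].

## Interface

Orientations are given as a unit quaternion [w, x, y, z].
In Python, from bench import ctrl gives the robot as it stands.
- The arm moves only by the tool step_arm, never from a script. Its argument "motion" is a list of rows, each a list of 7 numbers: the shift along the tool's x, y, z in mm, then the turn, a rotation vector about the tool's x, y, z in degrees, then the closure in counts, from 0 (fully open) to 255 (shut). In form: [[tx, ty, tz, rx, ry, rz, hand], ...]. A call has 1 to 10 rows; each row is the pose to reach, as a shift and turn from the pose commanded when the call began, along the tool's axes at that moment; what a row does not reach only later rows make up. A row lasts 1/8 s, in which the tool goes at most 62.5 mm and 10.7 degrees, less where a joint would pass 70% of its speed; a pose out of reach is approached as far as the arm can. A call with a gripper value outside its range is refused whole. The fingers move at their own pace and stop on an object; the grip force is fixed at half the most. Time passes only in rows, so rows that repeat a pose let the fingers close. It gives the time, the measured TCP pose, the force and the opening at its end, in the units of the state.
- ctrl.get_obs(): the state, without advancing time (a new reading comes with each control period).
- ctrl.camera(name): name is "scene" or "side" or "wrist"; returns (picture, depth): 384x512x3 uint8, red, green, blue; 384x512 float32, m along the optical axis (not along the pixel's ray), 0 where there is no reading.
- ctrl.camera_info(name): a dict with "fx", "fy", "cx", "cy" (pixels), "dist_coeffs" ([k1, k2, p1, p2, k3] as OpenCV has them; the pictures are not rectified), "T" (4x4, takes a point from camera to world coordinates); the wrist camera has in their place "hand_eye" (4x4, takes a point from camera to tool coordinates, whose origin is the TCP and whose axes are the tool frame's). Camera axes: x right, y down, z forward; pixel columns grow to the right and rows downward; lengths in m; the calibration is good to about 2 mm. A picture is of the moment at which its call begins: read the wrist's pose just before it. camera_info takes no time and is no camera call.
- ctrl.hand_in(): hands the job in, once; it reports no verdict.
The state is a dict: "time_s": time; "q": joint angles; "dq": joint speeds; "joint_efforts": joint torques, N m; "eef_pos": TCP position; "eef_rot": TCP orientation; "wrist_force": force on the tool from outside, world axes, zero at the start; "torque": the same for the moment, N m; "opening": opening from 0.0 (shut) to 1.0 (fully open).
Only numpy, scipy, OpenCV 4.12 (cv2) and the standard library are available. Lean on these libraries where they do the work, as an engineer would, in place of code of your own. Each camera call takes 0.05 s, during which the arm holds its last target. There are 200 camera calls.

## Working session

There is one attempt and no reset: what is moved stays moved. The work goes in short steps, Python scripts to look and compute and a tool call to move; the robot and the scene stay as the last step left them, time stands still between calls to the robot, and variables do not carry over. Pictures are saved under pics/ and viewed, about 8 in all and at most 12, crops included, and the job is handed in when it is done.

Besides the shell and the picture viewer there is one more tool, called after "Request:" as a command line: name --pt "numbers of a row" for each row, then --argument value for the rest. step_arm: Moves the arm, as the interface text tells. Its arguments: {"type":"object","properties":{"motion":{"type":"array","items":{"type":"array","items":{"type":"number"}}}},"required":["motion"]}

```bash
ls; mkdir -p pics
cat > h.py <<'E'
import numpy as np, cv2
from scipy.spatial.transform import Rotation as R
from bench import ctrl
def Ttool(o):
    T=np.eye(4);q=o["eef_rot"];T[:3,:3]=R.from_quat([q[1],q[2],q[3],q[0]]).as_matrix();T[:3,3]=o["eef_pos"];return T
def grab(name):
    o=ctrl.get_obs();i=ctrl.camera_info(name)
    T=np.array(i["T"]) if name!="wrist" else Ttool(o)@np.array(i["hand_eye"])
    im,d=ctrl.camera(name)
    K=np.array([[i["fx"],0,i["cx"]],[0,i["fy"],i["cy"]],[0,0,1]]);D=np.array(i["dist_coeffs"],float)
    return im,d,K,D,T
def cloud(d,K,D,T):
    h,w=d.shape;u,v=np.meshgrid(np.arange(w),np.arange(h))
    p=cv2.undistortPoints(np.stack([u,v],-1).reshape(-1,1,2).astype(np.float32),K,D).reshape(h,w,2)
    P=np.dstack([p[...,0]*d,p[...,1]*d,d])
    P=P@T[:3,:3].T+T[:3,3];P[d<=0]=np.nan;return P
def ray(px,K,D,T,z):
    p=cv2.undistortPoints(np.array(px,np.float32).reshape(-1,1,2),K,D).reshape(-1,2)
    r=np.c_[p,np.ones(len(p))]@T[:3,:3].T;return T[:3,3]+r*((z-T[2,3])/r[:,2])[:,None]
def ortho(im,P,x0,x1,y0,y1,s):
    # top-down picture from cloud; rows: x decreasing, cols: y decreasing
    H=int((x1-x0)/s);W=int((y1-y0)/s);out=np.zeros((H,W,3),np.uint8);zz=np.full((H,W),-1.)
    m=np.isfinite(P[...,2]);q=P[m];c=im[m];o=np.argsort(q[:,2]);q=q[o];c=c[o]
    r=((x1-q[:,0])/s).astype(int);k=((y1-q[:,1])/s).astype(int);g=(r>=0)&(r<H)&(k>=0)&(k<W)
    out[r[g],k[g]]=c[g];zz[r[g],k[g]]=q[g,2];return out,zz
def save(n,im): cv2.imwrite("pics/"+n,im[...,::-1])
E
python3 - <<'E'
from h import *
ims=[]
for n in ["scene","side"]:
    a=grab(n);np.savez(n,*a);save(n+"0.png",cv2.resize(a[0],(800,600)));print(n,a[4].round(3).tolist())
print({k:v for k,v in ctrl.get_obs().items()})
E
```

```text
pics
scene [[-0.162, 0.73, -0.664, 1.245], [0.987, 0.121, -0.107, 0.061], [0.002, -0.673, -0.74, 0.811], [0.0, 0.0, 0.0, 1.0]]
side [[-0.999, -0.035, 0.018, 0.543], [-0.039, 0.747, -0.663, 0.783], [0.01, -0.664, -0.748, 1.045], [0.0, 0.0, 0.0, 1.0]]
{'time_s': 0.1, 'q': array([-1.39431882e+00,  1.81472770e-01,  1.60792194e+00,  1.98928362e-06,
        1.35383043e+00, -2.06288738e-01]), 'dq': array([-0.00029032, -0.00073568, -0.00402685,  0.00039643,  0.00103657,
       -0.00032738]), 'joint_efforts': array([ 1.28481457e-03, -4.45877874e+01, -3.52235484e+01, -1.98561502e-04,
        4.17531497e-03, -1.54884856e-05]), 'eef_pos': array([ 0.21468637, -0.53286485,  0.23046414]), 'eef_rot': array([ 0.1339264 ,  0.69420557,  0.13508059, -0.69418699]), 'wrist_force': array([0.04515622, 1.27886881, 0.40834432]), 'torque': array([-0.00242893, -0.0595304 , -0.00426067]), 'opening': 0.995675096232902}
```

View pics/scene0.png

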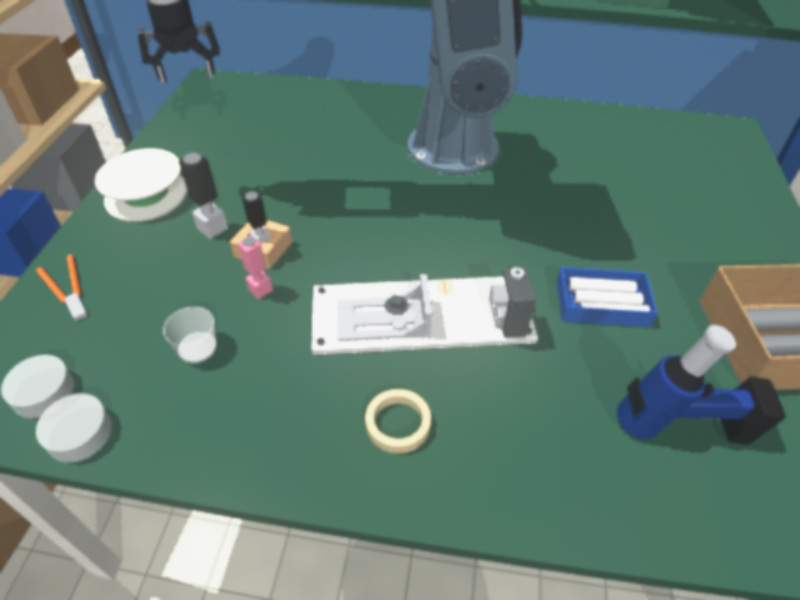

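View pics/side0.png

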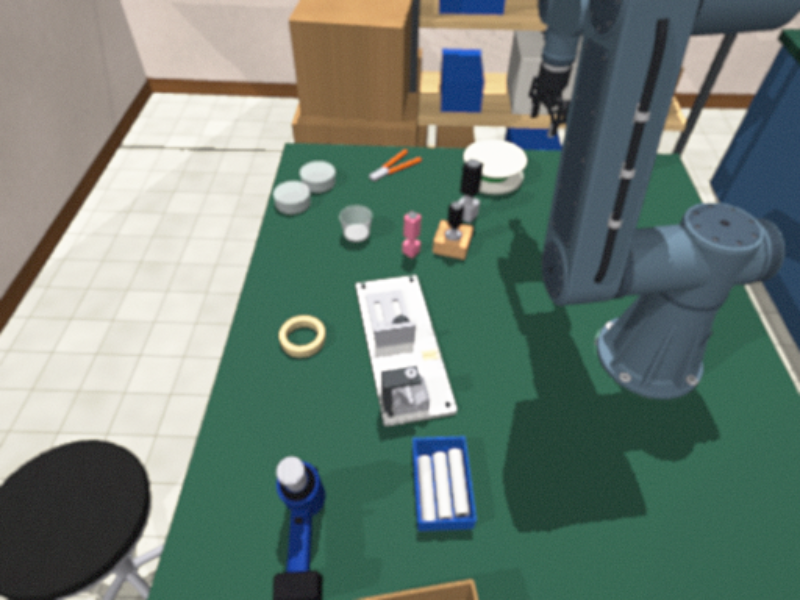

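The scene shows the key (small, black) in its block at about (255,215), with the pink decoy at (257,270) and the large black one at (205,195). The jig is at (425,315), with the tape mark near (445,287). Next I'll measure.

```bash
cat > m.py <<'E'
from h import *
out=[]
for n in ["scene","side"]:
    z=np.load(n+".npz");im,d,K,D,T=[z[k] for k in z.files];P=cloud(d,K,D,T)
    hsv=cv2.cvtColor(im,cv2.COLOR_RGB2HSV);X,Y,Z=P[...,0],P[...,1],P[...,2]
    tab=np.abs(Z)<.008
    print(n,"table z",np.nanmedian(Z[(X>.3)&(X<.8)&(np.abs(Y)<.5)&tab]))
    def st(nm,m):
        if m.sum()>5:
            q=P[m];print(" ",nm,m.sum(),"med",np.median(q,0).round(4),"lo",np.percentile(q,3,0).round(3),"hi",np.percentile(q,97,0).round(3))
    H,S,V=[hsv[...,i].astype(int) for i in range(3)]
    reg=(X>.2)&(X<.9)&(Y>-.6)&(Y<.5)
    st("wood top",reg&(Y<0)&(H>8)&(H<25)&(S>90)&(abs(Z-.04)<.008))
    st("dark keys>0.06",reg&(Y<-.15)&(V<70)&(Z>.06)&(Z<.2))
    st("pink",reg&((H>160)|(H<3))&(S>60)&(Z>.02))
    m=reg&(S<40)&(V>150)&(abs(Z-.015)<.006)&(X>.38)&(X<.68)&(Y>-.3)&(Y<.25)
    st("plate",m)
    r=cv2.minAreaRect(P[m][:,:2].astype(np.float32)*1000);print("  plate rect",r)
    st("flange top",reg&(abs(Z-.078)<.006)&(Y>-.2)&(Y<.06)&(X>.4)&(X<.65))
    st("bush",reg&(abs(Z-.118)<.006)&(Y>.02)&(X>.4)&(X<.65)&(Y<.25))
    o,zz=ortho(im,P,.38,.68,-.35,.2,.001)
    o2,zz2=ortho(im,P,.25,.65,-.55,-.15,.001)
    # fill holes
    f=lambda a:cv2.dilate(a,np.ones((3,3)))
    out.append((f(o),f(o2)))
save("ortho.png",np.hstack([np.vstack([out[0][0],out[1][0]])]))
E
python3 m.py
```

```text
scene table z -0.0008902269696960952
  wood top 127 med [ 0.4322 -0.3119  0.0391] lo [ 0.4   -0.388  0.034] hi [ 0.477 -0.295  0.042]
  dark keys>0.06 559 med [ 0.4082 -0.4478  0.1212] lo [ 0.385 -0.48   0.083] hi [ 0.448 -0.325  0.169]
  pink 363 med [ 0.5473 -0.306   0.0785] lo [ 0.532 -0.329  0.022] hi [ 0.558 -0.294  0.121]
  plate 3711 med [ 0.5666 -0.      0.014 ] lo [ 0.468 -0.187  0.011] hi [0.652 0.136 0.02 ]
  plate rect ((552.9226684570312, -3.84075927734375), (154.768798828125, 390.96942138671875), 13.19473934173584)
  flange top 103 med [0.5718 0.0034 0.0764] lo [ 0.527 -0.009  0.073] hi [0.61  0.015 0.079]
  bush 93 med [0.5398 0.1516 0.1132] lo [0.522 0.134 0.112] hi [0.589 0.172 0.118]
side table z 0.00037724917637160793
  wood top 209 med [ 0.437  -0.3243  0.0389] lo [ 0.388 -0.383  0.033] hi [ 0.474 -0.295  0.043]
  dark keys>0.06 323 med [ 0.4011 -0.4444  0.1224] lo [ 0.366 -0.464  0.086] hi [ 0.445 -0.322  0.171]
  pink 208 med [ 0.5381 -0.3019  0.0851] lo [ 0.396 -0.445  0.025] hi [ 0.556 -0.289  0.125]
  plate 2196 med [0.5344 0.0184 0.0151] lo [ 0.456 -0.184  0.011] hi [0.647 0.187 0.02 ]
  plate rect ((553.8897705078125, -2.68438720703125), (150.2509765625, 392.2972106933594), 13.332320213317871)
  flange top 89 med [0.5667 0.006  0.077 ] lo [ 0.528 -0.008  0.073] hi [0.608 0.018 0.081]
  bush 165 med [0.5514 0.1569 0.1136] lo [0.521 0.135 0.112] hi [0.588 0.177 0.12 ]
```

View pics/ortho.png

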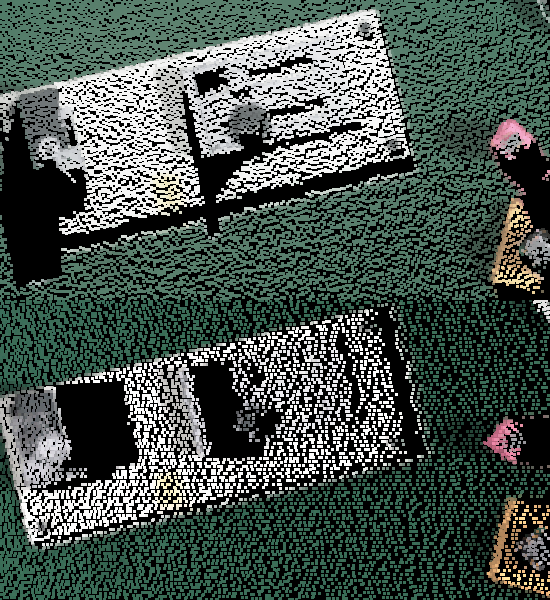

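```bash
cat >> h.py <<'E'
PSI=np.radians(13.25);JO=np.array([.5534,-.0033])
RJ=np.array([[np.cos(PSI),-np.sin(PSI)],[np.sin(PSI),np.cos(PSI)]])
def j2w(x,y): return JO+RJ@np.array([x,y])
def w2j(p): return (np.asarray(p)[...,:2]-JO)@RJ
def go(p,yaw):
    """yaw: angle in world of tool y axis (tool down); prints both half-turn options"""
    o=ctrl.get_obs();T=Ttool(o)
    print("t",round(o["time_s"],2),"pos",o["eef_pos"].round(4),"q6 deg",np.degrees(o["q"][5]).round(1),"F",o["wrist_force"].round(1),"open",round(o["opening"],3))
    s=T[:3,:3].T@(np.array(p)-T[:3,3])*1000
    for yw in (yaw,yaw+np.pi):
        x=np.array([0,0,-1.]);y=np.array([np.cos(yw),np.sin(yw),0]);M=np.c_[x,y,np.cross(x,y)]
        rv=R.from_matrix(T[:3,:3].T@M).as_rotvec(degrees=True)
        print(" shift",s.round(1),"rot",rv.round(2))
E
python3 - <<'E'
from h import *
print(np.array(ctrl.camera_info("wrist")["hand_eye"]).round(3).tolist(),ctrl.camera_info("wrist")["fx"])
print(Ttool(ctrl.get_obs()).round(3))
p=j2w(-.02,.02);print(p)
go([*p,.28],PSI+np.pi/2)
E
```

```text
[[-0.001, -0.271, 0.963, -0.143], [1.0, -0.0, 0.001, -0.0], [-0.0, 0.963, 0.271, -0.068], [0.0, 0.0, 0.0, 1.0]] 329.4755927176733
[[-0.     0.373 -0.928  0.215]
 [ 0.002 -0.928 -0.373 -0.533]
 [-1.    -0.002 -0.     0.23 ]
 [ 0.     0.     0.     1.   ]]
[0.52934841 0.01158358]
t 0.1 pos [ 0.2147 -0.5329  0.2305] q6 deg -11.8 F [0.  1.3 0.4] open 0.996
 shift [ -48.8 -387.6 -495.3] rot [-1.7132e+02 -1.4000e-01 -2.0000e-02]
 shift [ -48.8 -387.6 -495.3] rot [ 8.68 -0.01  0.09]
```

Request:
step_arm --pt "-20 -30 -30 0 0 0 0" --pt "-40 -70 -80 1 0 0 0" --pt "-49 -110 -130 2 0 0 0" --pt "-49 -150 -185 3 0 0 0" --pt "-49 -190 -240 4 0 0 0" --pt "-49 -230 -290 5 0 0 0" --pt "-49 -270 -345 6 0 0 0" --pt "-49 -310 -400 7 0 0 0" --pt "-49 -350 -450 8 0 0 0" --pt "-49 -388 -495 8.7 0 0 0"

```text
time_s: 1.35
eef_pos: [0.5162, -0.0112, 0.2801]
eef_rot: [-0.081, -0.702, -0.081, 0.702]
wrist_force: [0.6, -0.2, 1.6]
opening: 1.0
```

Request:
step_arm --pt "0 0 0 0 0 0 0" --pt "0 0 0 0 0 0 0"

```text
time_s: 1.6
eef_pos: [0.5152, -0.0131, 0.2798]
eef_rot: [-0.082, -0.702, -0.082, 0.703]
wrist_force: [0.5, -0.4, 0.5]
opening: 0.996
```

Run:
```python
from h import *
go([*j2w(-.02,.02),.28],PSI+np.pi/2)
a=grab("wrist");np.savez("w1",*a);save("w1.png",cv2.resize(a[0],(800,600)))
im,d,K,D,T=a;P=cloud(d,K,D,T)
o,zz=ortho(im,P,.4,.68,-.2,.2,.001)
m=abs(P[...,2]-.078)<.004;q=w2j(P[m]);print(m.sum(),np.percentile(q,[2,50,98],axis=0))
```

```text
t 1.6 pos [ 0.5152 -0.0131  0.2798] q6 deg 62.1 F [ 0.5 -0.4  0.5] open 0.996
 shift [ -0.3 -20.7 -19.5] rot [-1.7995e+02 -1.0000e-02  1.2000e-01]
 shift [ -0.3 -20.7 -19.5] rot [0.05 0.08 0.  ]
1149 [[-0.19560372 -0.29529973]
 [ 0.01018899  0.00315182]
 [ 0.06445261  0.13505583]]
```

View pics/w1.png

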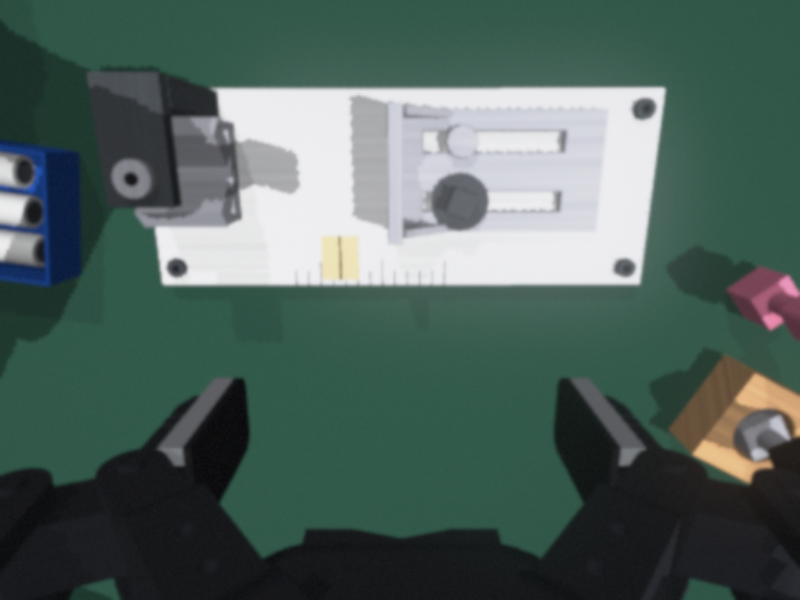

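Wrist view shows the line at (340,258), the flange top at x 389–403, the screw at (460,202), and plate corners at (665,88), (640,284) and (162,284). I'll convert these.

Run:
```python
from h import *
z=np.load("w1.npz");im,d,K,D,T=[z[k] for k in z.files]
f=lambda px:(np.array(px,float)+.5)/1.5625-.5
c=ray(f([(665,88),(640,284),(162,284)]),K,D,T,.015);print("corners",c.round(4),w2j(c).round(4))
# refine: line columns along the tape in native pix
g=cv2.cvtColor(im,cv2.COLOR_RGB2GRAY).astype(float)
print(g[150:180:4,208:230].astype(int))
print("flange rows");print(g[70:150:12,240:266].astype(int))
print("line",w2j(ray(f([(340,238),(341,278)]),K,D,T,.015)).round(4))
print("flange L/R",w2j(ray(f([(389,110),(389,240),(403,110),(403,240)]),K,D,T,.078)).round(4))
print("screw",w2j(ray(f([(461,204)]),K,D,T,.043)).round(4))
P=cloud(d,K,D,T)
s=(slice(60,155),slice(235,270));q=P[s];m=abs(q[...,2]-.078)<.004;w=w2j(q[m]);print("flange cloud",m.sum(),np.percentile(w,[3,50,97],axis=0).round(4),np.median(q[m][:,2]))
```

```text
corners [[ 0.6688 -0.1759  0.015 ]
 [ 0.5242 -0.2108  0.015 ]
 [ 0.4346  0.1683  0.015 ]] [[ 0.0728 -0.1944]
 [-0.076  -0.1953]
 [-0.0763  0.1943]]
[[235 235 235 235 236 235 235 233 227 224 229 234 235 235 235 235 235 235
  235 235 236 237]
 [226 226 226 227 227 226 226 218 192 173 204 222 226 227 227 227 227 227
  227 227 229 233]
 [226 226 226 227 226 226 225 223 208 184 206 222 226 226 227 227 227 227
  226 227 228 234]
 [226 225 227 225 226 226 225 224 208 175 185 215 224 226 226 227 227 226
  227 226 226 231]
 [226 226 226 226 226 226 226 224 211 178 184 214 224 226 225 226 225 226
  226 226 227 231]
 [225 226 225 226 226 225 226 224 209 172 170 207 223 225 225 226 225 226
  226 225 227 231]
 [226 226 225 225 225 225 225 224 213 179 174 206 222 225 225 225 226 226
  226 226 224 226]
 [229 230 229 229 226 223 226 228 221 196 186 214 223 224 226 228 229 229
  230 227 223 224]]
flange rows
[[173 172 172 173 172 172 168 167 183 202 208 209 209 209 209 212 205 182
  159 155 170 185 190 191 190 190]
 [173 172 172 173 170 170 166 165 182 200 208 210 209 210 211 211 209 201
  197 195 196 196 195 194 195 195]
 [173 174 173 173 173 173 173 177 188 201 208 209 209 210 211 213 209 201
  198 196 197 197 197 196 196 196]
 [174 174 175 175 175 174 175 175 184 198 207 207 208 208 211 211 210 203
  200 199 198 198 197 198 199 199]
 [176 174 175 176 174 175 175 175 181 195 205 208 207 208 210 211 207 203
  198 199 196 197 198 197 198 197]
 [179 179 178 179 180 179 179 176 181 197 206 208 206 207 209 210 207 203
  200 200 200 200 200 200 200 199]
 [187 186 182 178 177 177 176 173 175 193 205 207 206 206 208 210 204 181
  149 129 126 125 127 131 137 141]]
line [[-0.0384  0.0482]
 [-0.0712  0.0484]]
flange L/R [[ 0.0532  0.0072]
 [-0.0293  0.0077]
 [ 0.0532 -0.0016]
 [-0.0293 -0.0018]]
screw [[-0.0087 -0.0441]]
flange cloud 896 [[-0.0278 -0.0009]
 [ 0.0157  0.0032]
 [ 0.0561  0.0083]] 0.07800539148997332
```

Run:
```python
from h import *
go([*j2w(.016,.003),.05],PSI+np.pi/2)
```

```text
t 1.65 pos [ 0.5151 -0.0138  0.2799] q6 deg 62.1 F [ 0.2 -0.7 -0.1] open 0.999
 shift [229.8  -4.5 -56. ] rot [ 1.7996e+02 -0.0000e+00 -1.0000e-01]
 shift [229.8  -4.5 -56. ] rot [-0.04  0.06 -0.  ]
```

Request:
step_arm --pt "50 -4.5 -56 0 0 0 165" --pt "100 -4.5 -56 0 0 0 165" --pt "150 -4.5 -56 0 0 0 165" --pt "150 -4.5 -56 0 0 0 165" --pt "150 -4.5 -56 0 0 0 165"

```text
time_s: 2.28
eef_pos: [0.5701, 0.0026, 0.1324]
eef_rot: [0.081, 0.703, 0.081, -0.702]
wrist_force: [-0.2, -0.7, 0.3]
opening: 0.352
```

Run:
```python
from h import *
go([*j2w(.016,.003),.05],PSI+np.pi/2)
a=grab("wrist");save("w2.png",a[0])
```

```text
t 2.27 pos [0.5701 0.0026 0.1324] q6 deg 65.2 F [-0.2 -0.7  0.3] open 0.352
 shift [82.4 -1.2  1.8] rot [ 1.7988e+02 -1.0000e-01  2.0000e-01]
 shift [82.4 -1.2  1.8] rot [-0.12 -0.13 -0.06]
```

View pics/w2.png

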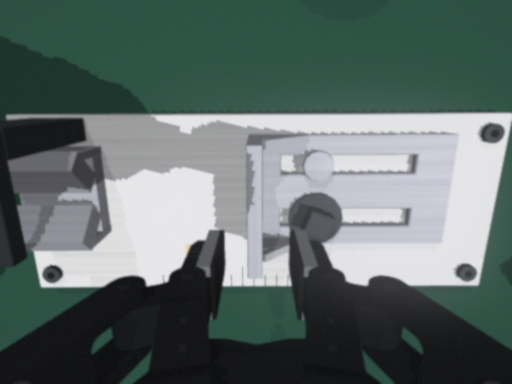

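Request:
step_arm --pt "40 -1.2 1.8 0 0 0 165" --pt "82 -1.2 1.8 0 0 0 165" --pt "82 -1.2 1.8 0 0 0 165" --pt "82 -1.2 1.8 0 0 0 255" --pt "82 -1.2 1.8 0 0 0 255" --pt "82 -1.2 1.8 0 0 0 255" --pt "82 -1.2 1.8 0 0 0 255"

```text
time_s: 3.2
eef_pos: [0.5693, 0.0041, 0.0515]
eef_rot: [0.082, 0.704, 0.081, -0.701]
wrist_force: [-1.6, -1.5, 7.4]
opening: 0.106
```

Request:
step_arm --pt "0 -8 0 0 0 0 255" --pt "0 -18 0 0 0 0 255" --pt "0 -28 0 0 0 0 255" --pt "0 -36 0 0 0 0 255" --pt "0 -40.5 0 0 0 0 255" --pt "0 -40.5 0 0 0 0 255" --pt "0 -40.5 0 0 0 0 255"

```text
time_s: 4.08
eef_pos: [0.5599, 0.0438, 0.0515]
eef_rot: [0.082, 0.704, 0.081, -0.701]
wrist_force: [-2.2, -1.6, 9.5]
opening: 0.102
```

Run:
```python
from h import *
go([*j2w(.016,.0436),.05],PSI+np.pi/2)
a=grab("wrist");np.savez("w3",*a);save("w3.png",cv2.resize(a[0],(800,600)))
s=grab("side");np.savez("s3",*s)
for n in ("side","scene"):
  i=s if n=="side" else grab(n)
  P=cloud(*i[1:]);w=w2j(P);m=(abs(P[...,2]-.078)<.004)&(w[...,0]>-.04)&(w[...,0]<.07)&(abs(w[...,1]-.043)<.03);print(n,m.sum(),np.percentile(w[m],[5,50,95],axis=0).round(4))
```

```text
t 4.08 pos [0.5599 0.0438 0.0515] q6 deg 69.1 F [-2.2 -1.6  9.5] open 0.102
 shift [1.5 0.7 1.2] rot [-180.      0.18   -0.4 ]
 shift [1.5 0.7 1.2] rot [ 0.   -0.25 -0.12]
side 50 [[-0.0257  0.0398]
 [ 0.0323  0.0466]
 [ 0.0578  0.0529]]
scene 89 [[0.0027 0.0273]
 [0.0278 0.0443]
 [0.0577 0.0545]]
```

View pics/w3.png

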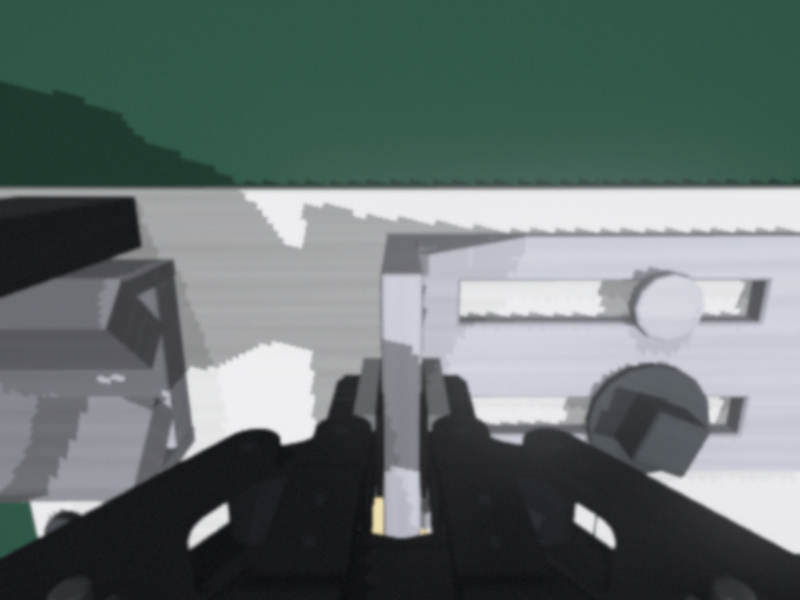

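Request:
step_arm --pt "0 0 0 0 0 0 165" --pt "0 0 0 0 0 0 165" --pt "0 0 0 0 0 0 165" --pt "-50 0 0 0 0 0 165" --pt "-100 0 30 0 0 0 165" --pt "-150 0 75 0 0 0 165" --pt "-150 0 75 0 0 0 0" --pt "-150 0 75 0 0 0 0" --pt "-150 0 75 0 0 0 0"

```text
time_s: 5.35
eef_pos: [0.4844, 0.0272, 0.1967]
eef_rot: [-0.081, -0.702, -0.082, 0.703]
wrist_force: [0.1, -0.8, -0.2]
opening: 0.965
```

Run:
```python
from h import *
go([*j2w(.016,.0436),.05],PSI+np.pi/2)
a=grab("wrist");np.savez("w4",*a);save("w4.png",cv2.resize(a[0],(800,600)))
P=cloud(*a[1:]);w=w2j(P);m=(abs(P[...,2]-.078)<.004)&(w[...,0]>-.04)&(w[...,0]<.07)&(abs(w[...,1]-.043)<.03);print(m.sum(),np.percentile(w[m],[3,50,97],axis=0).round(4),np.median(P[m][:,2]))
```

```text
t 5.35 pos [0.4844 0.0272 0.1967] q6 deg 65.9 F [ 0.1 -0.8 -0.2] open 0.965
 shift [146.5   2.1 -76.5] rot [ 1.7998e+02  1.1000e-01 -2.2000e-01]
 shift [146.5   2.1 -76.5] rot [-0.02  0.14  0.07]
1646 [[-0.0292  0.0401]
 [ 0.016   0.0448]
 [ 0.0556  0.0494]] 0.07792597422165676
```

View pics/w4.png

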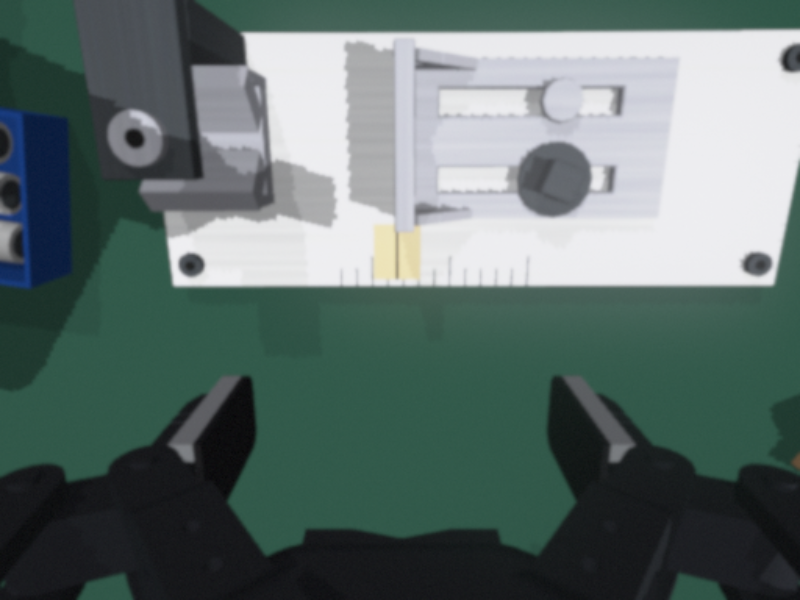

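The line is at x≈397 and the flange face edge at x≈395. I'll compute the offset by sub-pixel edge fit, and measure the key as well.

Run:
```python
from h import *
z=np.load("w4.npz");im,d,K,D,T=[z[k] for k in z.files]
g=cv2.cvtColor(im,cv2.COLOR_RGB2GRAY).astype(float)
L=[];F=[]
for r in range(153,176):
    s=g[r,246:264];w=np.clip(np.median(s)-s-8,0,None);L.append((( np.arange(246,264)*w).sum()/w.sum(),r))
for r in range(35,135,4):
    s=np.diff(g[r,244:262]);w=np.clip(s,0,None);k=w[:12].argmax();kk=np.arange(max(0,k-2),k+3);F.append((244.5+(kk*w[kk]).sum()/w[kk].sum(),r))
l=w2j(ray(L,K,D,T,.015));f=w2j(ray(F,K,D,T,.078))
print("line px",np.median(L,0),"y",np.median(l,0),l[:,1].std());print("face px",np.median(F,0),"y",np.median(f,0),f[:,1].std(), f[::6].round(4).tolist())
# washer centre via dark blob and screw head
m=(g<125);m[:85]=0;m[150:]=0;m[:,:325]=0;m[:,385:]=0
u=np.argwhere(m);print("washer bbox px",u.min(0),u.max(0))
c=[( (u[:,1].min()+u[:,1].max())/2,(u[:,0].min()+u[:,0].max())/2)];p=ray(c,K,D,T,.027);print("washer",p.round(4),w2j(p).round(4),"model",j2w(-.007,-.04).round(4))
# key from fixed cams
for n in ("scene","side"):
    a=grab(n);P=cloud(*a[1:]);hv=a[0].max(2)
    m=(P[...,0]>.36)&(P[...,0]<.52)&(P[...,1]>-.40)&(P[...,1]<-.26)&(hv<90)&(P[...,2]>.07)&(P[...,2]<.15)
    q=P[m];print(n,m.sum(),np.percentile(q,[4,50,96],axis=0).round(4).tolist())
    t=q[q[:,2]>.128];print(" top",len(t),cv2.minAreaRect((t[:,:2]*1000).astype(np.float32)) if len(t)>4 else "",t.mean(0) if len(t) else "")
    m=(P[...,0]>.36)&(P[...,0]<.52)&(P[...,1]>-.40)&(P[...,1]<-.26)&(abs(P[...,2]-.04)<.006);print(" block",cv2.minAreaRect((P[m][:,:2]*1000).astype(np.float32)))
```

```text
line px [253.72413793 164.        ] y [-0.05742144  0.04882487] 3.0383247924900685e-05
face px [252.84146341  83.        ] y [0.01748034 0.04870534] 9.50673547550462e-05 [[0.0506, 0.0488], [0.0344, 0.0489], [0.0175, 0.0487], [-0.0001, 0.0486], [-0.0183, 0.0486]]
washer bbox px [ 92 331] [137 377]
washer [[ 0.5552 -0.0481  0.027 ]] [[-0.0085 -0.044 ]] model [ 0.5558 -0.0438]
scene 204 [[0.4317, -0.3576, 0.0785], [0.4407, -0.3352, 0.108], [0.4492, -0.3227, 0.1335]]
 top 35 ((439.4016418457031, -341.4232177734375), (39.192630767822266, 19.56834602355957), 87.42304992675781) [ 0.4399397  -0.33795132  0.13185596]
 block ((428.3719482421875, -341.9595642089844), (85.19908905029297, 87.71247863769531), 74.0082778930664)Traceback (most recent call last):
  File "<stdin>", line 19, in <module>
    return _quantile_unchecked(
        a, q, axis, out, overwrite_input, method, keepdims, weights)
    return _ureduce(a,
                    func=_quantile_ureduce_func,
    ...<5 lines>...
                    overwrite_input=overwrite_input,
                    method=method)
    r = func(a, **kwargs)
    result = _quantile(arr,
                       quantiles=q,
    ...<2 lines>...
                       out=out,
                       weights=wgt)
    slices_having_nans = np.isnan(arr[-1, ...])
                                  ~~~^^^^^^^^^
IndexError: index -1 is out of bounds for axis 0 with size 0
```

Run:
```python
from h import *
go([.43,-.342,.32],PSI+np.pi/2)
```

```text
t 5.5 pos [0.4845 0.0272 0.1968] q6 deg 65.9 F [ 0.1 -0.2 -0.6] open 1.0
 shift [-123.3  346.8  137.9] rot [ 1.7999e+02  1.1000e-01 -2.3000e-01]
 shift [-123.3  346.8  137.9] rot [-0.01  0.15  0.07]
```

Request:
step_arm --pt "-50 10 5 0 0 0 0" --pt "-90 45 18 0 0 0 0" --pt "-123 95 38 0 0 0 0" --pt "-123 150 60 0 0 0 0" --pt "-123 205 82 0 0 0 0" --pt "-123 260 103 0 0 0 0" --pt "-123 310 123 0 0 0 0" --pt "-123 347 138 0 0 0 0" --pt "-123 347 138 0 0 0 0" --pt "-123 347 138 0 0 0 0"

```text
time_s: 6.75
eef_pos: [0.4299, -0.3419, 0.3203]
eef_rot: [-0.081, -0.702, -0.082, 0.703]
wrist_force: [0.0, -0.1, -0.4]
opening: 0.999
```

Run:
```python
from h import *
go([.43,-.342,.32],PSI+np.pi/2)
a=grab("wrist");np.savez("w5",*a);save("w5.png",cv2.resize(a[0],(800,600)))
P=cloud(*a[1:]);hv=a[0].max(2)
m=(abs(P[...,2]-.132)<.008)&(abs(P[...,0]-.435)<.05)&(abs(P[...,1]+.34)<.05)
q=P[m];print(m.sum(),np.median(q,0),cv2.minAreaRect((q[:,:2]*1000).astype(np.float32)),np.argwhere(m).min(0),np.argwhere(m).max(0))
m=(abs(P[...,2]-.04)<.005)&(abs(P[...,0]-.43)<.08)&(abs(P[...,1]+.34)<.08)
print("block",cv2.minAreaRect((P[m][:,:2]*1000).astype(np.float32)))
```

```text
t 6.75 pos [ 0.4299 -0.3419  0.3203] q6 deg 25.9 F [ 0.  -0.1 -0.4] open 0.999
 shift [ 0.3  0.1 -0.1] rot [ 1.7997e+02  1.8000e-01 -5.0000e-02]
 shift [ 0.3  0.1 -0.1] rot [-0.03  0.03  0.12]
939 [ 0.42968289 -0.34239959  0.13429561] ((427.92822265625, -342.8941345214844), (32.336326599121094, 32.01744079589844), 42.14173889160156) [148 239] [185 276]
block ((427.8208312988281, -342.9372253417969), (83.88548278808594, 84.16580963134766), 75.5880355834961)
```

View pics/w5.png

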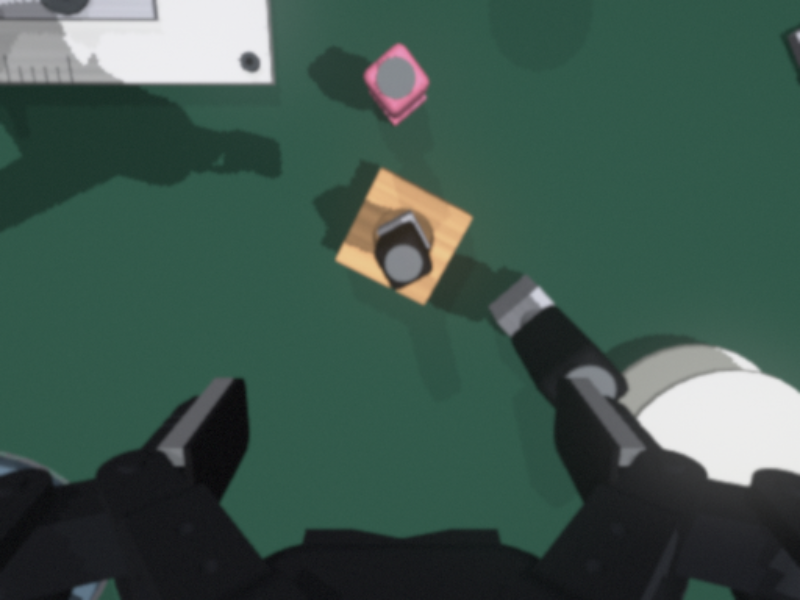

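Key top centre is (0.428,-0.343), sides at 42°, size 32 mm ✓. Block is centred at the same place. Next, the screw head yaw and centre from the saved views.

Run:
```python
from h import *
ims=[]
for n in ("w1","w4"):
    z=np.load(n+".npz");im,d,K,D,T=[z[k] for k in z.files];P=cloud(d,K,D,T);c=j2w(-.007,-.04)
    near=np.hypot(P[...,0]-c[0],P[...,1]-c[1]-0)<.028
    m=near&(abs(P[...,2]-.043)<.003);q=P[m];r=cv2.minAreaRect((q[:,:2]*1000).astype(np.float32));print(n,"head",m.sum(),r,"jig",w2j(np.array(r[0])/1000).round(4),"medz",np.median(q[:,2]))
    g=im.max(2);m=near&(abs(P[...,2]-.027)<.003)&(g<130);q=P[m];print(" washer",m.sum(),cv2.minEnclosingCircle((q[:,:2]*1000).astype(np.float32)))
    p=np.argwhere(near).mean(0).astype(int)
    ims.append(cv2.resize(im[p[0]-30:p[0]+30,p[1]-35:p[1]+35],(400,343),interpolation=cv2.INTER_CUBIC))
save("screw.png",np.hstack(ims))
go([.428,-.343,.24],np.radians(42.1)); go([.428,-.343,.24],np.radians(-47.9))
print(ctrl.get_obs()["q"].round(3))
```

```text
w1 head 310 ((554.6989135742188, -48.902339935302734), (19.789735794067383, 19.75437355041504), 81.97542572021484) jig [-0.0092 -0.0447] medz 0.04291065990269055
 washer 638 ((554.7796020507812, -48.49294662475586), 21.052364349365234)
w4 head 529 ((554.7210083007812, -48.555782318115234), (19.89323616027832, 19.89453125), 81.80988311767578) jig [-0.0091 -0.0444] medz 0.042966060245493376
 washer 1066 ((555.1661987304688, -48.1993522644043), 21.33721923828125)
t 6.8 pos [ 0.4301 -0.3415  0.3206] q6 deg 25.9 F [-0.6  0.2 -0.5] open 1.002
 shift [80.6  1.1  2.4] rot [-1.1883e+02 -8.0000e-02  7.0000e-02]
 shift [80.6  1.1  2.4] rot [6.117e+01 6.000e-02 7.000e-02]
t 6.8 pos [ 0.4301 -0.3415  0.3206] q6 deg 25.9 F [-0.6  0.2 -0.5] open 1.002
 shift [80.6  1.1  2.4] rot [-28.83  -0.     0.09]
 shift [80.6  1.1  2.4] rot [1.5117e+02 1.2000e-01 1.0000e-02]
[-0.887  0.062  1.559  0.     1.522  0.452]
```

View pics/screw.png

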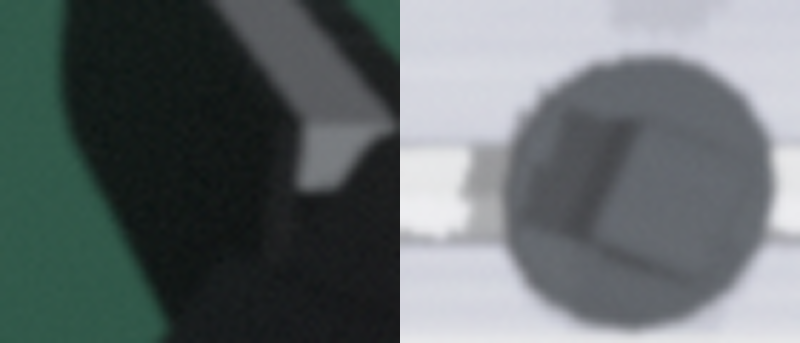

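Request:
step_arm --pt "30 1 2.4 -10 0 0 0" --pt "60 1 2.4 -20 0 0 0" --pt "80 1 2.4 -28.8 0 0 0" --pt "80 1 2.4 -28.8 0 0 0" --pt "130 1 2.4 -28.8 0 0 0" --pt "180 1 2.4 -28.8 0 0 0" --pt "220 1 2.4 -28.8 0 0 0" --pt "232 1 2.4 -28.8 0 0 0" --pt "232 1 2.4 -28.8 0 0 0"

```text
time_s: 7.92
eef_pos: [0.4283, -0.344, 0.0901]
eef_rot: [0.253, 0.66, 0.253, -0.66]
wrist_force: [-0.7, -0.1, 0.2]
opening: 0.999
```

Run:
```python
from h import *
go([.428,-.343,.088],np.radians(-47.9))
```

```text
t 7.92 pos [ 0.4283 -0.344   0.0901] q6 deg -3.1 F [-0.7 -0.1  0.2] open 0.999
 shift [ 2.1 -0.9 -0.4] rot [-0.11 -0.   -0.03]
 shift [ 2.1 -0.9 -0.4] rot [ 1.7989e+02 -5.0000e-02  0.0000e+00]
```

Close, lift, and look at the held key.

Request:
step_arm --pt "0 -0.9 -0.4 0 0 0 120" --pt "0 -0.9 -0.4 0 0 0 255" --pt "0 -0.9 -0.4 0 0 0 255" --pt "0 -0.9 -0.4 0 0 0 255" --pt "0 -0.9 -0.4 0 0 0 255" --pt "-30 -0.9 -0.4 0 0 0 255" --pt "-70 -0.9 -0.4 0 0 0 255" --pt "-110 -0.9 -0.4 0 0 0 255" --pt "-110 -0.9 -0.4 0 0 0 255"

```text
time_s: 9.05
eef_pos: [0.4287, -0.3445, 0.2024]
eef_rot: [0.256, 0.661, 0.251, -0.659]
wrist_force: [0.7, -0.2, -3.9]
opening: 0.365
```

Run:
```python
from h import *
go([.5547,-.0487,.2],np.radians(-8.1))
a=grab("wrist");np.savez("w6",*a);P=cloud(*a[1:])
t=(P-Ttool(ctrl.get_obs())[:3,3])@Ttool(ctrl.get_obs())[:3,:3]   # tool coords
m=(abs(t[...,1])<.03)&(abs(t[...,2])<.04)&(t[...,0]>-.1)&(t[...,0]<.12);q=t[m]
print(m.sum())
for lo in np.arange(-.06,.1,.01):
    s=q[(q[:,0]>=lo)&(q[:,0]<lo+.01)]
    if len(s)>5:print(round(lo,3),len(s),np.percentile(s[:,1:],[3,97],axis=0).round(4).tolist())
save("w6.png",cv2.resize(a[0],(800,600)))
for n in ("scene","side"):
    a=grab(n);P=cloud(*a[1:]);o=ctrl.get_obs();t=(P-Ttool(o)[:3,3])@Ttool(o)[:3,:3]
    m=(np.abs(t[...,1])<.026)&(abs(t[...,2])<.03)&(t[...,0]>.03)&(t[...,0]<.11);q=t[m];print(n,m.sum(),np.percentile(q,[2,50,98],axis=0).round(4).tolist())
```

```text
t 9.05 pos [ 0.4287 -0.3445  0.2024] q6 deg -3.2 F [ 0.7 -0.2 -3.9] open 0.365
 shift [   1.4 -135.4 -291.6] rot [-39.87   0.14  -0.34]
 shift [   1.4 -135.4 -291.6] rot [140.13  -0.44  -0.18]
30674
-0.06 1504 [[-0.0277, -0.0127], [0.0284, -0.0106]]
-0.05 8553 [[-0.0202, -0.016], [0.0209, 0.011]]
-0.04 1566 [[-0.0239, -0.0168], [0.0263, -0.0036]]
-0.03 1393 [[-0.0268, -0.0168], [0.0285, -0.0062]]
-0.02 1135 [[-0.0264, -0.0167], [0.0283, -0.0061]]
-0.01 557 [[-0.0189, -0.0168], [0.0201, -0.0103]]
0.0 418 [[-0.013, -0.0168], [0.0152, -0.0142]]
0.01 166 [[-0.0128, -0.0167], [0.0152, -0.0147]]
0.03 23 [[-0.0018, -0.0096], [0.0047, -0.0088]]
0.04 946 [[-0.0139, -0.0165], [0.0166, -0.0072]]
0.05 203 [[-0.0136, -0.0167], [0.0163, -0.0161]]
0.06 180 [[-0.0134, -0.0166], [0.0166, -0.0161]]
0.07 106 [[-0.0132, -0.0167], [0.0162, -0.016]]
scene 199 [[0.0325, -0.0151, -0.0201], [0.0515, 0.0036, -0.0149], [0.0759, 0.0166, 0.0126]]
side 115 [[0.0341, -0.0163, -0.0221], [0.0541, -0.0065, -0.0125], [0.0781, 0.019, 0.011]]
```

View pics/w6.png

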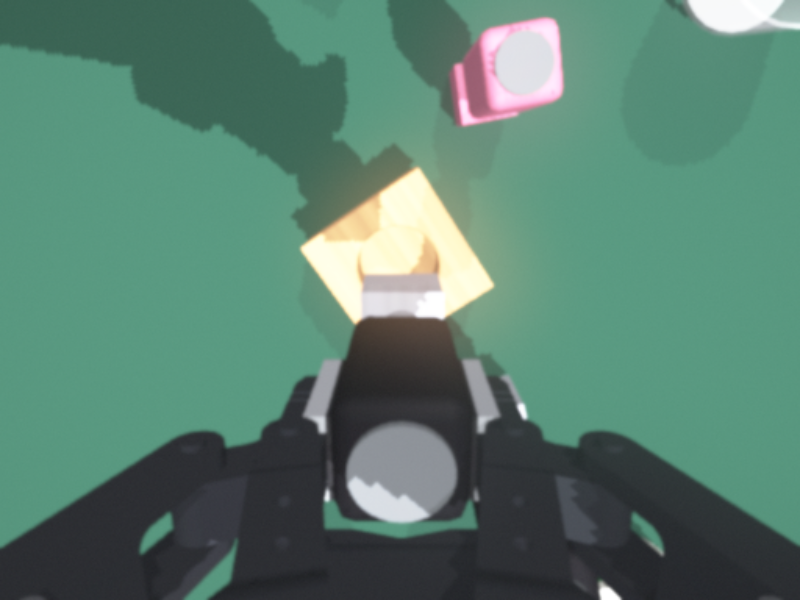

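Request:
step_arm --pt "-30 0 0 0 0 0 255" --pt "-40 -15 -35 -4 0 0 255" --pt "-40 -33 -80 -10 0 0 255" --pt "-40 -50 -120 -16 0 0 255" --pt "-40 -68 -165 -24 0 0 255" --pt "-30 -85 -205 -32 0 0 255" --pt "-10 -100 -240 -38 0 0 255" --pt "12 -104.7 -253.5 -39.9 0 0 255" --pt "12 -104.7 -253.5 -39.9 0 0 255" --pt "12 -104.7 -253.5 -39.9 0 0 255"

```text
time_s: 10.45
eef_pos: [0.5451, -0.0958, 0.1866]
eef_rot: [-0.463, -0.534, -0.464, 0.535]
wrist_force: [1.2, 0.1, -3.2]
opening: 0.364
```

```bash
cat > rel.py <<'E'
from h import *
import sys
go([.5544,-.0475,.2],np.radians(-8.1))
o=ctrl.get_obs();a=grab("wrist");np.savez(sys.argv[1],*a);P=cloud(*a[1:]);M=Ttool(o)
t=(P-M[:3,3])@M[:3,:3]
m=(abs(P[...,2]-.043)<.003)&(np.hypot(P[...,0]-.5544,P[...,1]+.048)<.017)
q=t[m][:,1:];r=cv2.minAreaRect((q*1000).astype(np.float32));print("head tool yz",m.sum(),r)
m=(abs(t[...,1])<.025)&(t[...,2]<0)&(t[...,2]>-.02)&(t[...,0]>.05)&(t[...,0]<.082);q=t[m]
print("key socket",m.sum(),np.percentile(q,[2,50,98],axis=0).round(4).tolist())
save(sys.argv[1]+".png",cv2.resize(a[0],(800,600)))
E
python3 rel.py w7
```

```text
t 10.45 pos [ 0.5451 -0.0958  0.1866] q6 deg -14.1 F [ 1.2  0.1 -3.2] open 0.364
 shift [-13.4   2.4 -49.1] rot [-0.02 -0.01  0.1 ]
 shift [-13.4   2.4 -49.1] rot [1.7998e+02 1.5000e-01 1.0000e-02]
head tool yz 539 ((3.260800361633301, -46.996707916259766), (19.589879989624023, 18.99009895324707), 89.74639129638672)
key socket 547 [[0.0506, -0.0158, -0.0171], [0.0636, -0.0003, -0.0167], [0.0782, 0.0148, -0.0164]]
```

View pics/w7.png

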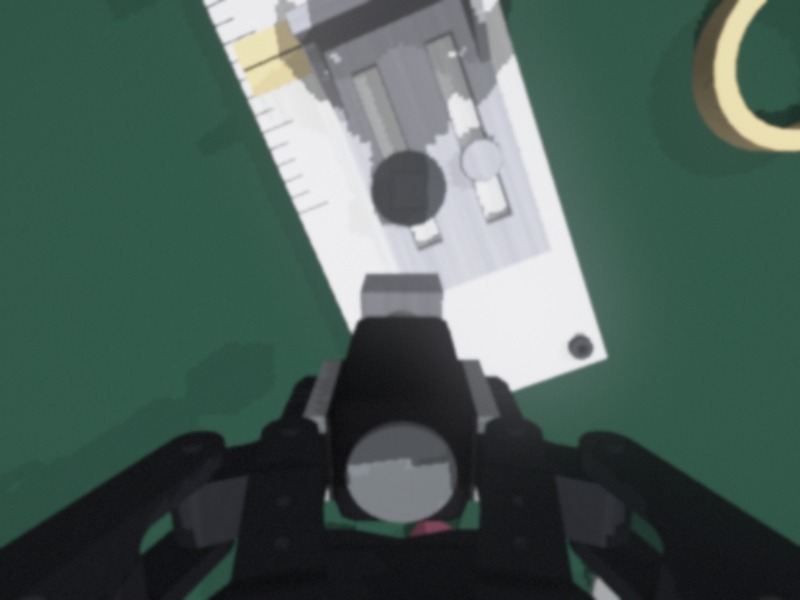

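Socket and head are both visible; the head is square with the tool to 0.3°. Refining the relative offset from the saved frame.

Run:
```python
from h import *
z=np.load("w7.npz");im,d,K,D,T=[z[k] for k in z.files];P=cloud(d,K,D,T)
M=T@np.linalg.inv(np.array(ctrl.camera_info("wrist")["hand_eye"]));t=(P-M[:3,3])@M[:3,:3]
for lo in np.arange(.044,.08,.006):
    m=(t[...,0]>=lo)&(t[...,0]<lo+.006)&(abs(t[...,1])<.025)&(abs(t[...,2]+.0167)<.0015);q=t[m];print(round(lo,3),m.sum(),q[:,1].min().round(4),q[:,1].max().round(4),np.median(q[:,2]).round(4))
m=(abs(P[...,2]-.043)<.0025)&(np.hypot(P[...,0]-.5544,P[...,1]+.048)<.02);q=t[m];print("head",m.sum(),np.percentile(q,[0.5,50,99.5],axis=0).round(4).tolist())
g=im.max(2);m=(abs(P[...,2]-.027)<.003)&(np.hypot(P[...,0]-.5544,P[...,1]+.048)<.03)&(g<105);q=t[m];print("washer",m.sum(),cv2.minEnclosingCircle((q[:,1:]*1000).astype(np.float32)))
print(M[:3,3])
```

```text
0.044 216 -0.0164 0.0153 -0.0164
0.05 125 -0.0163 0.015 -0.0168
0.056 131 -0.0165 0.0153 -0.0167
0.062 102 -0.0164 0.0154 -0.0167
0.068 100 -0.0163 0.0151 -0.0168
0.074 89 -0.0161 0.0153 -0.0168Traceback (most recent call last):
  File "<stdin>", line 5, in <module>
    return umr_minimum(a, axis, None, out, keepdims, initial, where)
ValueError: zero-size array to reduction operation minimum which has no identity
```

Run:
```python
from h import *
z=np.load("w7.npz");im,d,K,D,T=[z[k] for k in z.files];P=cloud(d,K,D,T)
M=T@np.linalg.inv(np.array(ctrl.camera_info("wrist")["hand_eye"]));t=(P-M[:3,3])@M[:3,:3]
near=(abs(t[...,1]-.0033)<.03)&(abs(t[...,2]+.047)<.03)
print("wood z med",np.nanmedian(P[near][:,2]))
for tol in (.0025,.004):
  m=near&(abs(P[...,2]-.043)<tol);q=t[m];print("head",m.sum(),cv2.minAreaRect((q[:,1:]*1000).astype(np.float32)),np.median(P[m][:,2]),P[m][:,:2].mean(0))
g=im.max(2);m=near&(abs(P[...,2]-.027)<.003)&(g<110);q=t[m];print("washer",m.sum(),cv2.minEnclosingCircle((q[:,1:]*1000).astype(np.float32)))
print(M[:3,3])
```

```text
wood z med 0.2574971075722233
head 538 ((3.266969680786133, -47.02048873901367), (19.542070388793945, 18.989477157592773), 89.78976440429688) 0.04302833552712512 [ 0.55469346 -0.04932665]
head 539 ((3.2607412338256836, -46.9965705871582), (19.589881896972656, 18.990100860595703), 89.74636840820312) 0.04302741486541234 [ 0.55468144 -0.04934401]
washer 1135 ((2.666581392288208, -47.94756317138672), 21.23074722290039)
[ 0.54507476 -0.09580345  0.18659639]
```

Request:
step_arm --pt "0 3.5 -25 0 0 0 255" --pt "15 3.5 -46.7 0 0 0 255" --pt "35 3.5 -46.7 0 0 0 255" --pt "55 3.5 -46.7 0 0 0 255" --pt "60 3.5 -46.7 0 0 0 255" --pt "60 3.5 -46.7 0 0 0 255" --pt "63 3.5 -46.7 0 0 0 255" --pt "66 3.5 -46.7 0 0 0 255" --pt "69 3.5 -46.7 0 0 0 255" --pt "69 3.5 -46.7 0 0 0 255"

```text
time_s: 11.75
eef_pos: [0.5554, -0.0496, 0.118]
eef_rot: [-0.463, -0.534, -0.464, 0.534]
wrist_force: [0.1, -0.1, -3.4]
opening: 0.368
```

Run:
```python
from h import *
go([.5544,-.0475,.105],np.radians(-8.1));print(ctrl.get_obs()["torque"])
```

```text
t 11.75 pos [ 0.5554 -0.0496  0.118 ] q6 deg -9.2 F [ 0.1 -0.1 -3.4] open 0.368
 shift [13.  -1.3 -1.9] rot [ 0.04 -0.01  0.03]
 shift [13.  -1.3 -1.9] rot [-1.7996e+02 -5.0000e-02 -1.0000e-02]
[-0.01998845 -0.05379246  0.01425648]
```

Request:
step_arm --pt "4 0 0 0 0 0 255" --pt "8 0 0 0 0 0 255" --pt "11 0 0 0 0 0 255" --pt "12.5 0 0 0 0 0 255" --pt "12.5 0 0 0 0 0 255"

```text
time_s: 12.38
eef_pos: [0.5557, -0.0497, 0.1057]
eef_rot: [-0.464, -0.534, -0.464, 0.534]
wrist_force: [0.5, 0.1, -3.3]
opening: 0.364
```

Request:
step_arm --pt "0.8 0 0 0 0 0 255" --pt "0.8 0 0 0 0 0 255" --pt "0.8 0 0 5 0 0 255" --pt "0.8 0 0 12 0 0 255" --pt "0.8 0 0 20 0 0 255" --pt "0.8 0 0 28 0 0 255" --pt "0.8 0 0 36 0 0 255" --pt "0.8 0 0 44 0 0 255" --pt "0.8 0 0 52 0 0 255" --pt "0.8 0 0 60 0 0 255"

```text
time_s: 13.62
eef_pos: [0.555, -0.0495, 0.1054]
eef_rot: [-0.133, -0.694, -0.133, 0.695]
wrist_force: [-3.3, 1.2, 3.6]
opening: 0.368
```

Run:
```python
from h import *
go([.5557,-.0497,.105],np.radians(-8.1-175));print(ctrl.get_obs()["torque"])
```

```text
t 13.62 pos [ 0.555  -0.0495  0.1054] q6 deg 51.0 F [-3.3  1.2  3.6] open 0.368
 shift [ 0.4  0.4 -0.5] rot [ 1.148e+02  9.000e-02 -5.000e-02]
 shift [ 0.4  0.4 -0.5] rot [-6.52e+01  4.00e-02  8.00e-02]
[0.25906436 0.95563782 0.18509555]
```

Request:
step_arm --pt "0 0 0 9 0 0 255" --pt "0 0 0 18 0 0 255" --pt "0 0 0 27 0 0 255" --pt "0 0 0 36 0 0 255" --pt "0 0 0 45 0 0 255" --pt "0 0 0 54 0 0 255" --pt "0 0 0 63 0 0 255" --pt "0 0 0 72 0 0 255" --pt "0 0 0 81 0 0 255" --pt "0 0 0 90 0 0 255"

```text
time_s: 14.88
eef_pos: [0.5555, -0.0488, 0.1054]
eef_rot: [0.397, -0.585, 0.397, 0.585]
wrist_force: [-2.7, 4.7, 2.4]
opening: 0.369
```

Request:
step_arm --pt "0 0 0 9 0 0 255" --pt "0 0 0 18 0 0 255" --pt "0 0 0 24 0 0 255" --pt "0 0 0 24 0 0 255" --pt "0 0 0 24 0 0 0" --pt "0 0 0 24 0 0 0" --pt "0 0 0 24 0 0 0" --pt "0 0 0 24 0 0 0"

```text
time_s: 15.88
eef_pos: [0.5557, -0.0499, 0.105]
eef_rot: [0.509, -0.491, 0.509, 0.491]
wrist_force: [0.3, 0.4, 0.0]
opening: 0.997
```

Run:
```python
from h import *
go([.5557,-.0497,.105],np.radians(-8.1-175));print(ctrl.get_obs()["torque"])
```

```text
t 15.88 pos [ 0.5557 -0.0499  0.105 ] q6 deg 164.8 F [0.3 0.4 0. ] open 0.997
 shift [-0.   0.   0.2] rot [ 1.04 -0.01  0.01]
 shift [-0.   0.   0.2] rot [-1.7896e+02 -1.0000e-02 -1.0000e-02]
[ 0.01231222 -0.00387606  0.05221706]
```

Request:
step_arm --pt "0 0 0 -10 0 0 0" --pt "0 0 0 -20 0 0 0" --pt "0 0 0 -30 0 0 0" --pt "0 0 0 -40 0 0 0" --pt "0 0 0 -50 0 0 0" --pt "0 0 0 -60 0 0 0" --pt "0 0 0 -70 0 0 0" --pt "0 0 0 -80 0 0 0" --pt "0 0 0 -90 0 0 0" --pt "0 0 0 -90 0 0 0"

```text
time_s: 17.12
eef_pos: [0.5557, -0.0498, 0.105]
eef_rot: [-0.013, 0.707, -0.013, -0.707]
wrist_force: [-0.3, 0.1, -0.1]
opening: 1.001
```

Request:
step_arm --pt "0 0 0 -10 0 0 0" --pt "0 0 0 -20 0 0 0" --pt "0 0 0 -30 0 0 0" --pt "0 0 0 -40 0 0 0" --pt "0 0 0 -50 0 0 0" --pt "0 0 0 -60 0 0 0" --pt "0 0 0 -70 0 0 0" --pt "0 0 0 -80 0 0 0" --pt "0 0 0 -90 0 0 0" --pt "0 0 0 -90 0 0 0"

```text
time_s: 18.38
eef_pos: [0.5556, -0.0497, 0.105]
eef_rot: [-0.49, -0.51, -0.49, 0.51]
wrist_force: [0.4, -0.2, 0.5]
opening: 0.998
```

Run:
```python
from h import *
go([.5557,-.0497,.105],np.radians(-8.1-175));print(ctrl.get_obs()["torque"])
a=grab("wrist");np.savez("w8",*a);P=cloud(*a[1:]);M=Ttool(ctrl.get_obs());t=(P-M[:3,3])@M[:3,:3]
m=(abs(t[...,1])<.03)&(abs(t[...,2])<.03)&(abs(P[...,2]-.149)<.004);q=t[m];print(m.sum(),cv2.minAreaRect((q[:,1:]*1000).astype(np.float32)),np.median(P[m][:,2]))
```

```text
t 18.38 pos [ 0.5556 -0.0497  0.105 ] q6 deg -15.0 F [ 0.4 -0.2  0.5] open 0.998
 shift [-0.   0.1 -0. ] rot [-179.23    0.      0.  ]
 shift [-0.   0.1 -0. ] rot [ 0.77  0.   -0.  ]
[-0.05027824  0.00223164  0.06582666]
6706 ((-0.7666358947753906, -1.0188217163085938), (32.02622604370117, 31.388980865478516), 89.4151611328125) 0.15005741890953983
```

Request:
step_arm --pt "0 0 0 0 0 0 255" --pt "0 0 0 0 0 0 255" --pt "0 0 0 0 0 0 255" --pt "0 0 0 0 0 0 255" --pt "0 0 0 8 0 0 255" --pt "0 0 0 17 0 0 255" --pt "0 0 0 26 0 0 255" --pt "0 0 0 35 0 0 255" --pt "0 0 0 44 0 0 255" --pt "0 0 0 53 0 0 255"

```text
time_s: 19.68
eef_pos: [0.5554, -0.0495, 0.1051]
eef_rot: [-0.21, -0.675, -0.211, 0.675]
wrist_force: [-1.8, -0.4, 2.1]
opening: 0.363
```

Request:
step_arm --pt "0 0 0 9 0 0 255" --pt "0 0 0 18 0 0 255" --pt "0 0 0 27 0 0 255" --pt "0 0 0 36 0 0 255" --pt "0 0 0 45 0 0 255" --pt "0 0 0 54 0 0 255" --pt "0 0 0 63 0 0 255" --pt "0 0 0 72 0 0 255" --pt "0 0 0 81 0 0 255" --pt "0 0 0 90 0 0 255"

```text
time_s: 20.92
eef_pos: [0.5554, -0.0491, 0.1051]
eef_rot: [0.329, -0.626, 0.328, 0.626]
wrist_force: [-0.8, 1.2, 2.5]
opening: 0.366
```

Request:
step_arm --pt "0 0 0 8 0 0 255" --pt "0 0 0 14 0 0 255" --pt "0 0 0 18 0 0 255" --pt "0 0 0 22 0 0 255" --pt "0 0 0 22 0 0 255"

```text
time_s: 21.55
eef_pos: [0.5555, -0.0491, 0.1051]
eef_rot: [0.441, -0.553, 0.44, 0.553]
wrist_force: [-1.4, 2.4, 2.7]
opening: 0.367
```

Run:
```python
from h import *
go([.5557,-.0497,.105],np.radians(-8.1-180-170));print(ctrl.get_obs()["torque"])
```

```text
t 21.55 pos [ 0.5555 -0.0491  0.1051] q6 deg 149.8 F [-1.4  2.4  2.7] open 0.367
 shift [ 0.1 -0.1 -0.6] rot [-1.6895e+02  2.0000e-02  8.0000e-02]
 shift [ 0.1 -0.1 -0.6] rot [ 1.105e+01  5.000e-02 -1.000e-02]
[ 0.56050361  0.35743873 -0.0010968 ]
```

Request:
step_arm --pt "0 0 0 4 0 0 255" --pt "0 0 0 8 0 0 255" --pt "0 0 0 12 0 0 255" --pt "0 0 0 15 0 0 255" --pt "0 0 0 15 0 0 255"

```text
time_s: 22.18
eef_pos: [0.5556, -0.0492, 0.1051]
eef_rot: [0.509, -0.491, 0.508, 0.491]
wrist_force: [-1.7, 4.8, 4.3]
opening: 0.367
```

Run:
```python
from h import *
o=ctrl.get_obs();print(o["q"][5]*57.3,o["torque"],o["joint_efforts"][5],o["wrist_force"])
```

```text
164.69678312154838 [ 0.75961132  0.34886484 -0.06756653] 0.23995500057935715 [-1.71743022  4.80955067  4.31989533]
```

Request:
step_arm --pt "0 0 0 3 0 0 255" --pt "0 0 0 6 0 0 255" --pt "0 0 0 9 0 0 255" --pt "0 0 0 12 0 0 255" --pt "0 0 0 12 0 0 255"

```text
time_s: 22.8
eef_pos: [0.5556, -0.0494, 0.1051]
eef_rot: [0.556, -0.437, 0.557, 0.436]
wrist_force: [-2.1, 3.5, 4.8]
opening: 0.368
```

Run:
```python
from h import *
o=ctrl.get_obs();print(o["q"][5]*57.3,o["torque"],o["joint_efforts"][5],o["wrist_force"])
```

```text
176.5419001123511 [0.68102392 0.36349365 1.94339428] 2.1620752662420273 [-2.05677228  3.53327046  4.82717578]
```

Hard stop reached (1.9 N m). Ease back and lift.

Request:
step_arm --pt "0 0 0 0 0 0 255" --pt "0 0 0 -4 0 0 255" --pt "0 0 0 -8 0 0 255" --pt "0 0 0 -9 0 0 255" --pt "-2 0 0 -9 0 0 255" --pt "-4 0 0 -9 0 0 255" --pt "-6 0 0 -9 0 0 255" --pt "-6 0 0 -9 0 0 255"

```text
time_s: 23.8
eef_pos: [0.5545, -0.0494, 0.1057]
eef_rot: [0.522, -0.476, 0.522, 0.478]
wrist_force: [12.7, -0.2, -36.0]
opening: 0.367
```

Run:
```python
from h import *
o=ctrl.get_obs();print(o["q"][5]*57.3,o["torque"],o["joint_efforts"][5],o["wrist_force"],o["eef_pos"])
```

```text
167.82510948997356 [-0.07983644 -3.04529679  0.085104  ] 0.1242744131013751 [ 12.67032406  -0.16497389 -35.99227152] [ 0.55453557 -0.04941354  0.10569606]
```

Request:
step_arm --pt "3 0 0 0 0 0 255" --pt "5.3 0 0 0 0 0 255" --pt "5.3 0 0 -2 0 0 255" --pt "5.3 0 0 -4 0 0 255" --pt "5.3 0 0 -4 0 0 255" --pt "3.5 0 0 -4 0 0 255" --pt "2.5 0 0 -4 0 0 255" --pt "2.5 0 0 -4 0 0 255"

```text
time_s: 24.8
eef_pos: [0.5548, -0.0494, 0.1056]
eef_rot: [0.505, -0.495, 0.505, 0.496]
wrist_force: [7.9, 2.1, -27.8]
opening: 0.365
```

Run:
```python
from h import *
o=ctrl.get_obs();print(o["q"][5]*57.3,o["torque"],o["joint_efforts"][5],o["wrist_force"],o["eef_pos"])
```

```text
163.78360811640917 [ 0.33880171 -1.76506041  0.05082932] 0.03411400713957846 [  7.91177317   2.10671213 -27.7915451 ] [ 0.55484212 -0.04943711  0.10559327]
```

Request:
step_arm --pt "2.5 0 0 0 0 0 255" --pt "2.5 0 0 0 0 0 255" --pt "2.5 0 0 -1.5 0 0 255" --pt "2.5 0 0 -3 0 0 255" --pt "2.5 0 0 -3 0 0 255"

```text
time_s: 25.42
eef_pos: [0.5552, -0.0495, 0.1056]
eef_rot: [0.491, -0.508, 0.491, 0.509]
wrist_force: [1.0, 2.8, -15.4]
opening: 0.369
```

Run:
```python
from h import *
o=ctrl.get_obs();print(o["q"][5]*57.3,o["torque"],o["joint_efforts"][5],o["wrist_force"],o["eef_pos"])
a=grab("wrist");np.savez("w9",*a);save("w9.png",cv2.resize(a[0],(800,600)));P=cloud(*a[1:]);M=Ttool(ctrl.get_obs());t=(P-M[:3,3])@M[:3,:3]
m=(abs(t[...,1])<.03)&(abs(t[...,2])<.03)&(abs(P[...,2]-.15)<.004);q=t[m];print(m.sum(),cv2.minAreaRect((q[:,1:]*1000).astype(np.float32)),np.median(P[m][:,2]))
```

```text
160.7366425268021 [ 0.73434037 -0.23019223  0.12746819] 0.0075399139313958585 [  0.98320507   2.81390687 -15.41479587] [ 0.55516717 -0.04952719  0.10561338]
7459 ((-0.006656646728515625, -0.7656707763671875), (31.68903923034668, 59.74190902709961), 89.98709869384766) 0.15048144090691656
```

View pics/w9.png

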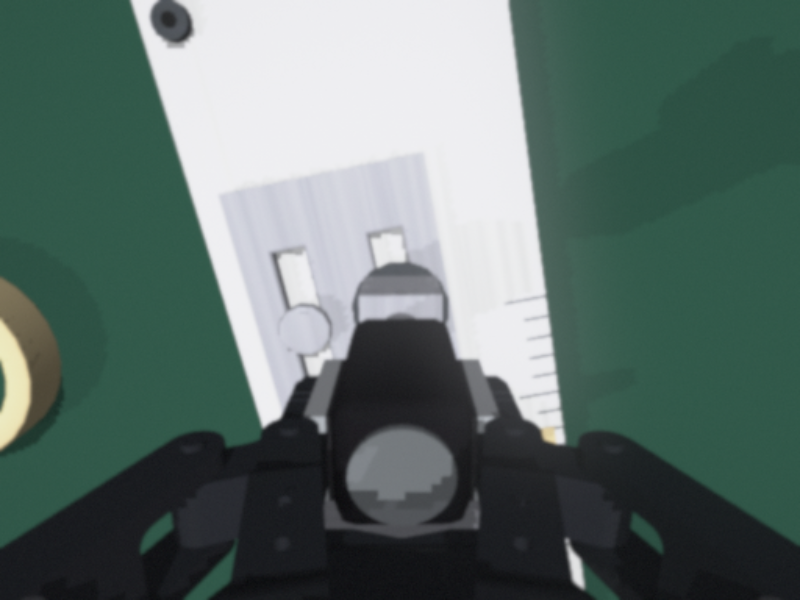

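Request:
step_arm --pt "1.2 0 0 0 0 0 255" --pt "1.2 0 0 0 0 0 255" --pt "1.2 0 0 0 0 0 255" --pt "1.2 0 0 2 0 0 255" --pt "1.2 0 0 4 0 0 255"

```text
time_s: 26.1
eef_pos: [0.5554, -0.0495, 0.1055]
eef_rot: [0.509, -0.49, 0.509, 0.491]
wrist_force: [-3.2, 3.4, -4.7]
opening: 0.368
```

```bash
cat > r.py <<'E'
from h import *
o=ctrl.get_obs();print(o["q"][5]*57.3,o["dq"][5],o["torque"],o["joint_efforts"][5],o["wrist_force"],o["eef_pos"])
E
python3 r.py
```

```text
164.8430856059265 0.27623301179383414 [0.97404196 0.75863069 0.16612563] -0.21687401924282312 [-3.20126234  3.43107835 -4.71625379] [ 0.55535661 -0.0495433   0.10547227]
```

Request:
step_arm --pt "0 0 0 -2 0 0 255" --pt "0 0 0 -4 0 0 255"

```text
time_s: 26.35
eef_pos: [0.5557, -0.0497, 0.1057]
eef_rot: [-0.491, 0.509, -0.491, -0.509]
wrist_force: [-3.1, 3.6, -3.4]
opening: 0.365
```

```bash
python3 r.py
```

```text
160.72350794360563 -0.28009351127117205 [0.84446108 0.74868152 0.00558561] 0.3646312281489372 [-3.06142143  3.64974956 -3.42769573] [ 0.55566476 -0.04971114  0.10571315]
```

Request:
step_arm --pt "0 0 0 -3 0 0 255" --pt "0 0 0 -3 0 0 255" --pt "-1.5 0 0 -3 0 0 255" --pt "-3 0 0 -3 0 0 255" --pt "-3 0 0 -3 0 0 255"

```text
time_s: 26.98
eef_pos: [0.5559, -0.0499, 0.1082]
eef_rot: [-0.478, 0.521, -0.478, -0.521]
wrist_force: [-2.2, 2.0, -3.6]
opening: 0.368
```

```bash
python3 r.py
```

```text
157.79367536326356 -0.0028012207062262946 [ 0.44943698  0.49481684 -0.00819454] 0.03834920120425522 [-2.23330952  2.02502651 -3.58122501] [ 0.55594873 -0.04993393  0.10818396]
```

Free. Lift, step aside and check the screw head.

Request:
step_arm --pt "-10 0 0 0 0 0 255" --pt "-25 0 0 0 0 0 255" --pt "-50 0 0 0 0 0 255" --pt "-90 0 0 0 0 0 255" --pt "-105 0 30 0 0 0 255" --pt "-105 0 60 0 0 0 255" --pt "-105 0 60 0 0 0 255" --pt "-105 0 60 0 0 0 255"

```text
time_s: 27.98
eef_pos: [0.5511, 0.0096, 0.2139]
eef_rot: [-0.478, 0.522, -0.478, -0.52]
wrist_force: [-0.6, 0.1, -3.8]
opening: 0.364
```

Run:
```python
from h import *
o=ctrl.get_obs();a=grab("wrist");np.savez("w10",*a);P=cloud(*a[1:]);M=Ttool(o);t=(P-M[:3,3])@M[:3,:3]
m=(abs(P[...,2]-.043)<.003)&(np.hypot(P[...,0]-.5557,P[...,1]+.0485)<.02);q=P[m];r=cv2.minAreaRect((q[:,:2]*1000).astype(np.float32));print("head",m.sum(),r)
m=(t[...,0]>=.05)&(t[...,0]<.077)&(abs(t[...,1])<.025)&(abs(t[...,2]+.0167)<.004);q=t[m];print("key",m.sum(),q[:,1].min(),q[:,1].max(),np.median(q[:,2]), "foot x", np.percentile(t[(abs(t[...,1])<.014)&(abs(t[...,2]+.0167)<.003)][:,0],99))
save("w10.png",cv2.resize(a[0],(800,600)))
print("yaw tool y",np.degrees(np.arctan2(M[1,1],M[0,1])))
go([.428,-.343,.3],np.radians(42.1)); go([.428,-.343,.3],np.radians(-47.9))
print(o["q"][5]*57.3)
```

```text
head 472 ((555.1972045898438, -48.80663299560547), (19.982301712036133, 19.934253692626953), 10.78606128692627)
key 515 -0.015934054205587505 0.015964889821592623 -0.015711866615080675 foot x 0.1971286069092491
yaw tool y -175.04973365126904
t 28.02 pos [0.5509 0.0094 0.2136] q6 deg 163.7 F [ 0.  -0.  -3.2] open 0.368
 shift [ -86.3  152.6 -340.6] rot [1.4281e+02 7.0000e-02 1.0000e-01]
 shift [ -86.3  152.6 -340.6] rot [-37.19  -0.08   0.05]
t 28.02 pos [0.5509 0.0094 0.2136] q6 deg 163.7 F [ 0.  -0.  -3.2] open 0.368
 shift [ -86.3  152.6 -340.6] rot [-1.2719e+02 -1.1000e-01 -2.0000e-02]
 shift [ -86.3  152.6 -340.6] rot [ 5.281e+01 -2.000e-02  9.000e-02]
163.75236670760745
```

Request:
step_arm --pt "-20 15 -30 0 0 0 255" --pt "-30 40 -75 0 0 0 255" --pt "-30 65 -125 0 0 0 255" --pt "-30 90 -175 0 0 0 255" --pt "-20 115 -220 0 0 0 255" --pt "0 135 -260 0 0 0 255" --pt "3.7 147.4 -280.8 0 0 0 255" --pt "3.7 147.4 -280.8 0 0 0 255" --pt "3.7 147.4 -280.8 0 0 0 255"

```text
time_s: 29.15
eef_pos: [0.4279, -0.2824, 0.2094]
eef_rot: [-0.478, 0.521, -0.478, -0.521]
wrist_force: [0.9, 0.6, -3.9]
opening: 0.362
```

Run:
```python
from h import *
o=ctrl.get_obs();a=grab("wrist");np.savez("w11",*a);im=a[0];P=cloud(*a[1:]);M=Ttool(o);t=(P-M[:3,3])@M[:3,:3]
near=(np.hypot(P[...,0]-.428,P[...,1]+.343)<.065)
m=near&(abs(P[...,2]-.04)<.003);q=t[m];r=cv2.minAreaRect((q[:,1:]*1000).astype(np.float32));print("block tool yz",m.sum(),r)
# hole: points inside below the top
m2=near&(P[...,2]<.034)&(np.hypot(P[...,0]-.428,P[...,1]+.343)<.03);q2=t[m2];print("hole",m2.sum(),np.percentile(q2,[2,50,98],axis=0).round(4).tolist(), cv2.minEnclosingCircle((q2[:,1:]*1000).astype(np.float32)))
m=(t[...,0]>=.05)&(t[...,0]<.077)&(abs(t[...,1])<.025)&(abs(t[...,2]+.0165)<.004);q=t[m];print("key",m.sum(),q[:,1].min(),q[:,1].max(),np.median(q[:,2]))
print(np.argwhere(near).min(0),np.argwhere(near).max(0))
go([.428,-.343,.0905],np.radians(-175.05))
```

```text
block tool yz 6383 ((4.746089935302734, -60.25284194946289), (84.30638885498047, 84.77185821533203), 19.141321182250977)
hole 2282 [[0.1791, -0.0184, -0.083], [0.1972, 0.0048, -0.0602], [0.1988, 0.0282, -0.0364]] ((4.7744669914245605, -62.594417572021484), 27.6573429107666)
key 512 -0.01594292012294986 0.015958571806663522 -0.01571301286962793
[ 36 113] [383 496]
t 29.2 pos [ 0.4281 -0.2821  0.2095] q6 deg 128.4 F [-0.2  0.1 -3.8] open 0.365
 shift [119.    5.4 -60.7] rot [-0.01 -0.01  0.03]
 shift [119.    5.4 -60.7] rot [1.7999e+02 5.0000e-02 1.0000e-02]
```

Request:
step_arm --pt "0 4.7 -40 0 0 0 255" --pt "20 4.7 -60.5 0 0 0 255" --pt "50 4.7 -60.5 0 0 0 255" --pt "80 4.7 -60.5 0 0 0 255" --pt "84 4.7 -60.5 0 0 0 255" --pt "88 4.7 -60.5 0 0 0 255" --pt "92 4.7 -60.5 0 0 0 255" --pt "96 4.7 -60.5 0 0 0 255" --pt "96 4.7 -60.5 0 0 0 255"

```text
time_s: 30.32
eef_pos: [0.4283, -0.343, 0.1132]
eef_rot: [-0.478, 0.521, -0.478, -0.521]
wrist_force: [-0.2, 0.2, -3.4]
opening: 0.365
```

```bash
python3 r.py
```

```text
123.98857026411038 0.0011035073983209406 [ 0.05732431  0.00488289 -0.01506094] 0.0003540166107995901 [-0.24675355  0.18226347 -3.42560146] [ 0.42827932 -0.34298066  0.1131607 ]
```

Foot is ~5 mm in the hole, no contact. Lower the rest, release, and rise.

Request:
step_arm --pt "8 0 0 0 0 0 255" --pt "15 0 0 0 0 0 255" --pt "20 0 0 0 0 0 255" --pt "22.3 0 0 0 0 0 255" --pt "22.3 0 0 0 0 0 255"

```text
time_s: 30.95
eef_pos: [0.4283, -0.3431, 0.0907]
eef_rot: [-0.478, 0.521, -0.478, -0.521]
wrist_force: [0.6, 0.7, -3.8]
opening: 0.363
```

```bash
python3 r.py
```

```text
123.98770562689434 -0.00018002348907623133 [-0.03736427 -0.0120626  -0.01196476] 0.0012424075976014137 [ 0.63921181  0.7228817  -3.80518959] [ 0.42831129 -0.34310472  0.09073607]
```

Request:
step_arm --pt "0.3 0 0 0 0 0 200" --pt "0.3 0 0 0 0 0 100" --pt "0.3 0 0 0 0 0 0" --pt "0.3 0 0 0 0 0 0" --pt "0.3 0 0 0 0 0 0" --pt "-30 0 0 0 0 0 0" --pt "-90 0 0 0 0 0 0" --pt "-150 0 0 0 0 0 0" --pt "-210 0 0 0 0 0 0" --pt "-210 0 0 0 0 0 0"

```text
time_s: 32.2
eef_pos: [0.4302, -0.3452, 0.3074]
eef_rot: [-0.477, 0.525, -0.479, -0.517]
wrist_force: [0.0, -0.0, 0.5]
opening: 0.997
```

Run:
```python
from h import *
o=ctrl.get_obs();a=grab("wrist");P=cloud(*a[1:])
m=(abs(P[...,2]-.134)<.006)&(np.hypot(P[...,0]-.428,P[...,1]+.343)<.03);q=P[m];print("key top",m.sum(),cv2.minAreaRect((q[:,:2]*1000).astype(np.float32)),np.percentile(q[:,2],[5,50,95]))
m=(abs(P[...,2]-.04)<.003)&(np.hypot(P[...,0]-.428,P[...,1]+.343)<.065);print("block",cv2.minAreaRect((P[m][:,:2]*1000).astype(np.float32)))
go([.4844,.0272,.30],PSI+np.pi/2);print(o["wrist_force"])
```

```text
key top 970 ((428.5115051269531, -343.68115234375), (31.789459228515625, 30.996652603149414), 4.376442909240723) [0.13032878 0.13450935 0.13687638]
block ((428.4139099121094, -342.52496337890625), (84.1810302734375, 84.0234146118164), 75.54659271240234)
t 32.25 pos [ 0.4292 -0.344   0.3038] q6 deg 124.0 F [-0.8  0.4 -1.1] open 1.001
 shift [  2.3 -87.  365.1] rot [81.69 -0.1   0.36]
 shift [  2.3 -87.  365.1] rot [-98.31  -0.37  -0.1 ]
[ 0.03242441 -0.02453549  0.48413181]
```

Key upright in its block. Final check of stop and screw from above.

Request:
step_arm --pt "0 -9 36 -9.8 0 0 0" --pt "0 -17 73 -19.6 0 0 0" --pt "0 -26 110 -29.4 0 0 0" --pt "0 -35 146 -39.2 0 0 0" --pt "0 -43 183 -49 0 0 0" --pt "0 -52 219 -58.8 0 0 0" --pt "10 -61 256 -68.6 0 0 0" --pt "30 -70 292 -78.4 0 0 0" --pt "50 -78 330 -88.2 0 0 0" --pt "70 -87 365 -98.3 0 0 0"

```text
time_s: 33.5
eef_pos: [0.4824, 0.0297, 0.2282]
eef_rot: [-0.083, -0.701, -0.084, 0.703]
wrist_force: [0.3, -0.0, 0.2]
opening: 0.999
```

Request:
step_arm --pt "0 0 0 0 0 0 0" --pt "0 0 0 0 0 0 0" --pt "0 0 0 0 0 0 0"

```text
time_s: 33.88
eef_pos: [0.4838, 0.0272, 0.231]
eef_rot: [0.081, 0.703, 0.081, -0.702]
wrist_force: [-0.2, -0.0, 0.1]
opening: 0.999
```

Run:
```python
from h import *
go([.4844,.0272,.2],PSI+np.pi/2)
im,d,K,D,T=grab("wrist");P=cloud(d,K,D,T);np.savez("w12",im,d,K,D,T)
m=(abs(P[...,2]-.043)<.003)&(np.hypot(P[...,0]-.555,P[...,1]+.0485)<.02);print("head",m.sum(),cv2.minAreaRect((P[m][:,:2]*1000).astype(np.float32)))
g=cv2.cvtColor(im,cv2.COLOR_RGB2GRAY).astype(float)
# expected pixels of line/face
def proj(x,y,z):
    p=np.linalg.inv(T)@np.array([*j2w(x,y),z,1]);return cv2.projectPoints(p[:3].reshape(1,3),np.zeros(3),np.zeros(3),K,D)[0].ravel()
L=[];F=[]
for x in np.arange(-.068,-.044,.002):
    c,r=np.round(proj(x,.0488,.015)).astype(int);s=g[r,c-8:c+9];w=np.clip(np.median(s)-s-8,0,None)
    if w.sum()>0:L.append((c-8+(np.arange(17)*w).sum()/w.sum(),r))
for x in np.arange(-.02,.055,.005):
    c,r=np.round(proj(x,.0488,.078)).astype(int);s=np.clip(np.diff(g[r,c-8:c+6]),0,None);k=s.argmax();kk=np.arange(max(0,k-2),min(len(s),k+3));F.append((c-8+.5+(kk*s[kk]).sum()/s[kk].sum(),r))
l=w2j(ray(L,K,D,T,.015));f=w2j(ray(F,K,D,T,.078));print("line",np.median(l,0),l[:,1].std(),"face",np.median(f,0),f[:,1].std())
z0=np.load("scene.npz")
for n in ("scene",):
    a=grab(n);df=cv2.absdiff(a[0],z0["arr_0"]).max(2);Pz=cloud(*[z0[k] for k in z0.files[1:]])
    for nm,c in {"tape":(.68,.0),"cup":(.62,-.39)}.items():
        print(nm,df[(np.hypot(Pz[...,0]-c[0],Pz[...,1]-c[1])<.08)].mean())
```

```text
t 33.88 pos [0.4838 0.0272 0.231 ] q6 deg 66.1 F [-0.2 -0.   0.1] open 0.999
 shift [31.   0.1 -0.6] rot [ 1.7985e+02 -4.0000e-02  3.0000e-02]
 shift [31.   0.1 -0.6] rot [-0.15 -0.02 -0.02]
head 430 ((554.597412109375, -48.795753479003906), (19.91937255859375, 20.099504470825195), 10.783706665039062)
line [-0.05553657  0.04886892] 4.253530036806401e-05 face [0.01517149 0.04869993] 8.779553143644191e-05
tape 4.8301387970918706
cup 1.54
```

```bash
python3 -c "
from bench import ctrl
print(ctrl.hand_in())"
```

```text
the job is handed in; nothing more can be done
None
```

I set the stop on the pencil line, tightened the clamp screw with the key to its hard stop, put the key back upright in its block and handed the job in at about 34 s.

**Last checks**
- **Stop:** the face measured 0.2 mm from the pencil line (limit 3 mm), both after I set it and after tightening.
- **Screw:** the turn ended at about 1.9 N m against the hard stop.
    - **Binding:** the key then stuck on the head. Two lift attempts failed, at 36 and 28 N of pull, and it came free only after I eased it back about 19°.
    - **Final angle:** the head now stands at 10.8°. That is about 6.33 rad if the screw's zero lines up with the jig.
    - **Disagreement:** the key's angle at the stop fits that only if the stop gave way by about 0.2 rad under load. If it didn't, easing back turned the screw to about 6.13–6.16 rad. Both are above 6.1, the second only just.
- **Key:** it stands in the block hole, with its top at 134 mm as expected and about 1 mm from the centre. The gripper is open and well clear.
- **Bystanders:** the arm met none of them. A before/after camera comparison covered only the areas of the tape roll and cup and showed little change. I did not check the tray and heat gun, but the arm never worked near either.

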